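# Empty the hinged candle mould and hold its top half for the new wick

### The arm

A 7-joint arm with a two-finger parallel gripper is mounted at the origin on the work surface. World frame = base frame: x ahead of the robot, y to its left, z up, the work surface at z = 0. Lengths are in m, angles in rad, forces in N, time in s.
With the tool pointing down it reaches from about 0.35 to 0.9 m from the base axis. Payload 8.1 kg.
Tool frame: the origin (TCP) lies between the finger pads; the fingertips stand ahead of it and the grasp point (between the pads) is the TCP (arm.nose_length is the z of the fingertips in the tool frame, in m); z points along the fingers, y is the line along which they close (so a half turn about z gives the same grasp; the last joint's range is limited). The gripper opens to 92 mm and grips with 3 to 60 N. Pads are 19 mm wide; open, the fingers measure 130 mm over their backs; the gripper's body (75 mm by 190 mm) begins 47 mm behind the grasp point.
Start: joints at [1.062, 0.434, 0.025, 1.573, -0.012, 1.134, -0.075], TCP at [0.247, -0.574, 0.246] pointing down, gripper open.
Joint ranges: [-2.62, 2.62], [-0.44, 2.09], [-1.27, 1.32], [0.08, 2.57], [-1.32, 4.46], [0.12, 2], [-2.74, 2.74]. Speed limits (rad/s): [2.22, 2.22, 3.01, 3.01, 3.14, 3.14, 3.14].

### API

Orientations are given as a rotation vector (axis times angle).
In Python, from cell import sensors, optics, arm gives the robot as it stands.
- The arm moves only by the tool arm_command, never from a script. Its argument "deltas" is one flat list of numbers, 7 for each row, row after row: the turn, a rotation vector about the world's x, y, z as a fraction of full scale, then the shift along the world's x, y, z as a fraction of full scale, then the finger opening in mm, from 0 to 91.8. In form: [wx, wy, wz, dx, dy, dz, fingers, wx, wy, wz, dx, dy, dz, fingers, ...]. A call has 1 to 20 rows; each row is the pose to reach, as a shift and turn from the pose commanded when the call began; what a row does not reach only later rows make up. Full scale, the value 1, is 1 m for a shift and 90 degrees for a turn. A row lasts 1/10 s, in which the tool goes at most 50 mm and 8.59 degrees, less where a joint would pass 70% of its speed; a pose out of reach is approached as far as the arm can. A call with a number of a shift or a turn outside -1 to 1 is refused whole. A call with a gripper value outside its range is refused whole. The fingers move at their own pace and stop on an object; "force" is the grip in N (left out, the last holds). Time passes only in rows, so rows that repeat a pose let the fingers close. It gives the time, the measured TCP pose, the force, the opening and the grip force at its end, in the units of the state.
- sensors.observe(): the state, without advancing time (a new reading comes with each control period).
- optics.get_image(name): name is "scene" or "top" or "wrist"; returns the picture (384x512x3 uint8, blue, green, red); there is no depth.
- optics.calibration(name): a dict with "camera_matrix" (3x3 intrinsics, pixels), "rvec" (rotation vector, rad) and "tvec" (3), from world to camera coordinates, as OpenCV has them. Camera axes: x right, y down, z forward; pixel columns grow to the right and rows downward; lengths in m; the calibration is good to about 2 mm. A picture is of the moment at which its call begins: read the wrist's pose just before it. calibration takes no time and is no camera call; for the wrist camera it gives the pose at the moment of the call.
- arm.sign_off(): hands the job in; it is judged then, once.
The state is a dict: "clock": time; "joints": joint angles; "dq": joint speeds; "joint_efforts": joint torques, N m; "position": TCP position; "ee_rot": TCP orientation; "force": force on the tool from outside, world axes, zero at the start; "ft_torque": the same for the moment, N m; "width": opening from 0.0 (shut) to 1.0 (fully open); "gripper_force": force on a finger pad.
Only numpy, scipy, OpenCV 4.12 (cv2) and the standard library are available. Lean on these libraries where they do the work, as an engineer would, in place of code of your own. Each camera call takes 0.05 s, during which the arm holds its last target. There are 200 camera calls.

### The job

The two-part candle mould stands open: lift the finished candle out of its lower half and set it down upright, without dropping it, in the carton tray with the others. Then take the mould's top half by its bar handle, swing it over towards shut and finish still holding it there by the handle, steady at 45 degrees from shut, so that I can lay the new wick in; it falls shut if let go, so do not let it drop, and leave everything else standing where it is.

Things in the scene. Friction and masses are not known exactly. Their poses are not given: they have to be found in the camera images.
- mould: lower half of an aluminium candle mould, bolted down: block 120 x 120 mm on a foot plate 152 x 152 mm, flat upper (parting) face 50 mm above the table with a round cavity 55 mm across, 14 mm deep, in its middle and 7 mm dowels at x, y = +-50 mm. Origin: centre of the underside; x points from the handle side to the hinge side, y along the hinge, z up
- mould_hinge (a point): middle of the mould's hinge axis, which runs along the mould's y, at mould x = +66 mm and 50 mm above the table (level with the parting face), on the side away from the robot
- mould_top (a joint): hinge of the mould's top half (rad): 0 = shut flat on the lower half, 1.57 = upright over the hinge, 1.85 = leaning back on its stop, where it stands by itself at the start. The top half is a square aluminium flange 120 x 120 x 8 mm with a 44 mm high boss on its outside; about 0.7 kg, hardly any friction; it falls shut by itself once below about 1.3 rad
- mould_handle (a point): bow handle on the top half's free edge: a black round grip, 14 mm thick, 76 mm long, parallel to the hinge, on two arms 92 mm apart, with 33 mm open between grip and flange edge. Origin: centre of the grip; y axis along it. At hinge angle q it is at mould x = 66 - 166 cos q + 5 sin q, z = 50 + 166 sin q + 5 cos q (mm): z = 211 at the start, 171 at 45 degrees
- candle_c (a point): centre (25 mm up) of the finished candle in the mould: a squat ivory wax drum 50 mm high, 47 mm across at the foot, 52 mm at its widest 14 mm up, tapering to 44 mm at the top, about 80 g, with a 6 mm wick stub. It stands loose in the cavity, its lower 14 mm inside and 36 mm proud of the parting face. z is its axis
- candle: the same candle, origin at the centre of its underside.
- tray: shallow carton tray, fixed, 200 (x) x 240 (y) mm and 25 mm high, walls and floor 4 mm thick, open on top. Origin: centre of its underside; x points away from the robot, z up. Three finished candles stand in its +x half; its -x half, the one nearer the robot, is empty.
- done0_c (a point): standing finished candle, the same shape and size as the one in the mould, in the half of the carton tray farther from the robot (the tray's +x half); the point is its centre, half-way up. Leave it be.
- done1_c (a point): standing finished candle, the same shape and size as the one in the mould, in the half of the carton tray farther from the robot (the tray's +x half); the point is its centre, half-way up. Leave it be.
- done2_c (a point): standing finished candle, the same shape and size as the one in the mould, in the half of the carton tray farther from the robot (the tray's +x half); the point is its centre, half-way up. Leave it be.
- vase0: clear glass cube vase, 100 mm, open on top, loose, left of the work area; origin under its centre. Leave it be.
- vase1: clear glass cube vase, 100 mm, loose, right of the work area; origin under its centre. Leave it be.
- vase2: clear glass cube vase, 80 mm, with a white ball candle in it, loose, beyond the mould and tray; origin under its centre. Leave it be.
- can: blue aerosol can, 53 mm in diameter and 120 mm high, loose, standing between the mould and the tray; origin under its centre. Leave it be.
Mind the look-alikes: they are no part of the job. Leave any red look-alike of the candle alone.

How it is judged:
By the outcome, as a careful person would: the job done as asked, in the order asked, and still so for the second after the job is handed in, while the arm keeps its last pose, push and grip.
It also fails if it takes over 62 s, if anything falls off the work surface, if the arm or the gripper's body presses on something with over 40 N, if the wrist force passes 120 N, or if a joint passes its speed limit or range.

## Working session

There is one attempt and no reset: what is moved stays moved. The work goes in short steps, Python scripts to look and compute and a tool call to move; the robot and the scene stay as the last step left them, time stands still between calls to the robot, and variables do not carry over. Pictures are saved under pics/ and viewed, at most 10 in all, crops included, and the job is handed in when it is done.

Besides the shell and the picture viewer there is one more tool, called after ">>>" as name(argument=value, ...), one argument or row to a line, values as JSON. arm_command: Moves the arm, as the interface text tells. Its arguments: {"type":"object","properties":{"deltas":{"type":"array","items":{"type":"number"}},"force":{"type":"number"}},"required":["deltas"]}

```bash
mkdir -p pics; ls
python3 - <<'E'
from cell import sensors, optics, arm
import cv2,numpy as np
s=sensors.observe();print({k:np.round(v,3) for k,v in s.items()},arm.nose_length)
for n in("scene","top"):
    im=optics.get_image(n);cv2.imwrite(f"pics/{n}0.png",im)
    c=optics.calibration(n);R=cv2.Rodrigues(np.array(c["rvec"]))[0];print(n,np.round(c["camera_matrix"],1).tolist(),np.round(-R.T@np.array(c["tvec"]).ravel(),3),np.round(R[2],2))
E
```

```text
pics
{'clock': np.float64(0.0), 'joints': array([ 1.062,  0.435,  0.025,  1.574, -0.012,  1.134, -0.075]), 'dq': array([ 0.001, -0.001, -0.   ,  0.001,  0.001,  0.001,  0.002]), 'joint_efforts': array([ 0.0000e+00, -6.6786e+01,  9.8500e-01, -3.1446e+01, -6.1000e-02,
        4.3000e-02,  0.0000e+00]), 'position': array([ 0.246, -0.574,  0.245]), 'ee_rot': array([-3.076e+00, -6.330e-01,  1.000e-03]), 'force': array([ 0.323,  0.071, -0.435]), 'ft_torque': array([-0.019, -0.032, -0.023]), 'gripper_force': np.float64(0.0), 'width': np.float64(1.0)} 0.019
scene [[350.7, 0.0, 257.2], [0.0, 350.7, 189.3], [0.0, 0.0, 1.0]] [ 1.366 -0.227  0.888] [-0.68  0.21 -0.7 ]
top [[365.5, 0.0, 252.5], [0.0, 365.5, 188.8], [0.0, 0.0, 1.0]] [ 0.397 -0.008  1.288] [ 0.13  0.02 -0.99]
```

View pics/scene0.png

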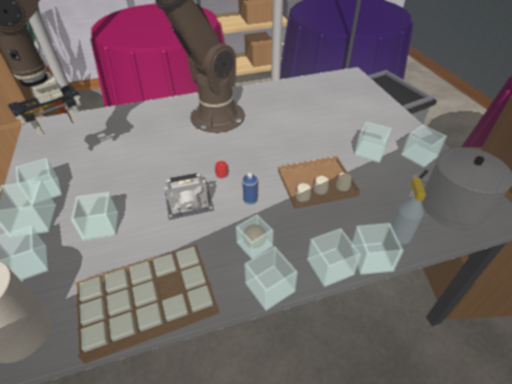

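View pics/top0.png

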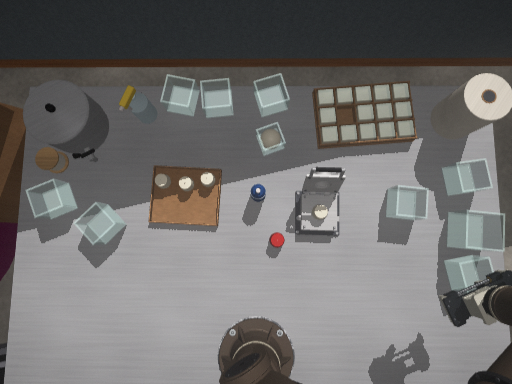

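Top view: the mould is at about (319,212) with the ivory candle in it at (321,212), and the tray is at (186,196). Candle look-alikes are the red one at (277,240), the three finished ones at (163,181), (186,184) and (207,179), and the ball candle in a vase at (271,138). I choose (321,212), because it stands in the mould. I'll check that in a close crop.

```bash
cat > h.py <<'E'
import cv2,numpy as np
from cell import sensors, optics, arm
def cam(n):
    c=optics.calibration(n);return np.array(c["camera_matrix"]),cv2.Rodrigues(np.array(c["rvec"]))[0],np.array(c["tvec"]).ravel()
def plane(n,uv,z,C=None):
    K,R,t=C or cam(n);o=-R.T@t;d=R.T@np.linalg.inv(K)@np.array([*uv,1.]);return o+d*(z-o[2])/d[2]
def proj(n,p,C=None):
    K,R,t=C or cam(n);q=K@(R@np.asarray(p,float)+t);return q[:2]/q[2]
E
python3 - <<'E'
from h import *
im=cv2.imread("pics/top0.png")
a=cv2.resize(im[160:250,270:370],None,fx=6,fy=6,interpolation=cv2.INTER_CUBIC)
cv2.imwrite("pics/c1.png",a)
b=cv2.resize(im[155:245,140:270],None,fx=6,fy=6,interpolation=cv2.INTER_CUBIC)
cv2.imwrite("pics/c2.png",b)
E
```

```text
(no output)
```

View pics/c1.png

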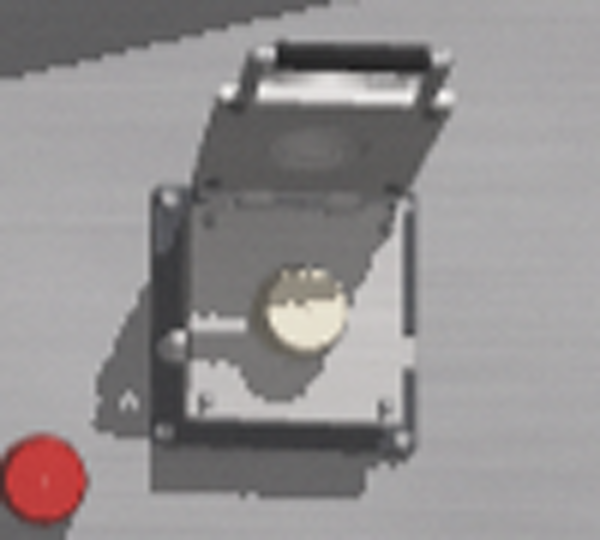

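View pics/c2.png

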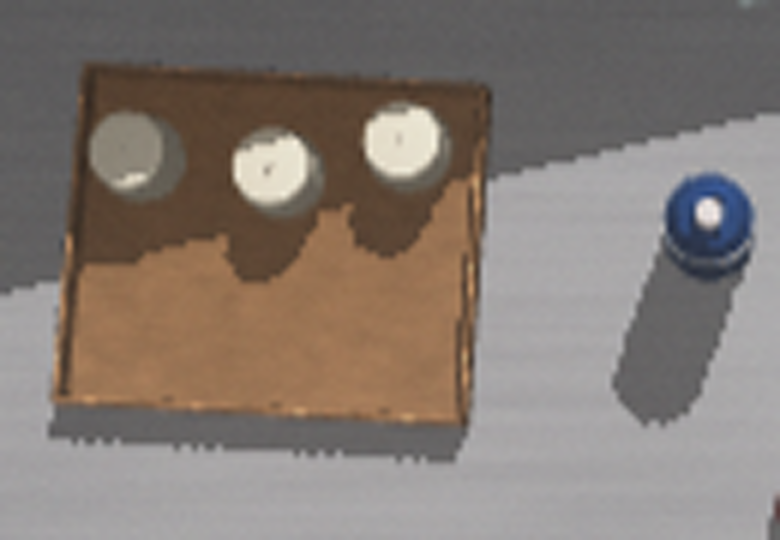

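The crops confirm it: the ivory candle stands in the open mould with its top at crop (305,310), the black grip runs from crop (277,55) to (430,57), and the tray's near half is empty. Now measuring.

Run:
```python
from h import *
C=cam("top")
P=lambda x,y,o,z:plane("top",((x+.5)/6-.5+o[0],(y+.5)/6-.5+o[1]),z,C)
a=(270,160);b=(140,155)
print("candle top",P(305,310,a,.086))
im=cv2.imread("pics/top0.png").astype(int)
for n,p in dict(bll=(188,418),blr=(410,415),bul=(188,192),bur=(410,195)).items(): print(n,P(*p,a,.05))
for n,p in dict(dll=(205,402),dlr=(386,405),dul=(208,217)).items(): print(n,P(*p,a,.054))
g1,g2=P(277,55,a,.211),P(430,57,a,.211);print("grip",g1,g2,(g1+g2)/2,np.linalg.norm(g1-g2))
print("tray");
T=[P(*p,b,.025) for p in[(85,65),(488,88),(465,422),(55,400)]];[print(t) for t in T];print(sum(T)/4)
for p in[(126,148),(270,168),(402,140)]:print("done",P(*p,b,.054))
print("can",P(708,212,b,.12)); print("red",P(43,480,a,.05))
# colour-based candle centroid, scene view
print("scene px of candle top", proj("scene",P(305,310,a,.086)), "grip ends",proj("scene",g1),proj("scene",g2))
s=cv2.imread("pics/scene0.png");cv2.imwrite("pics/s1.png",cv2.resize(s[160:220,155:265],None,fx=7,fy=7,interpolation=cv2.INTER_CUBIC))
```

```text
candle top [ 0.48038702 -0.20908616  0.086     ]
bll [ 0.42219735 -0.14859602  0.05      ]
blr [ 0.42433795 -0.27244174  0.05      ]
bul [ 0.54969361 -0.15025302  0.05      ]
bur [ 0.54822958 -0.27567247  0.05      ]
dll [ 0.43103594 -0.15773237  0.054     ]
dlr [ 0.42974316 -0.25840311  0.054     ]
dul [ 0.53499773 -0.1608778   0.054     ]
grip [ 0.59853734 -0.17684383  0.211     ] [ 0.5975912  -0.25258701  0.211     ] [ 0.59806427 -0.21471542  0.211     ] 0.07574909484364162
tray
[0.64488126 0.36431793 0.025     ]
[0.63133296 0.12645479 0.025     ]
[0.43645768 0.13667862 0.025     ]
[0.44824162 0.37395017 0.025     ]
[0.54022838 0.25035038 0.025     ]
done [0.5909051  0.33027787 0.054     ]
done [0.57946638 0.24727692 0.054     ]
done [0.59574349 0.17209085 0.054     ]
can [ 0.54617744 -0.00303152  0.12      ]
red [ 0.38746166 -0.06734124  0.05      ]
scene px of candle top [184.90859026 181.16007151] grip ends [195.9550187  174.09740786] [169.39710839 179.37378933]
```

View pics/s1.png

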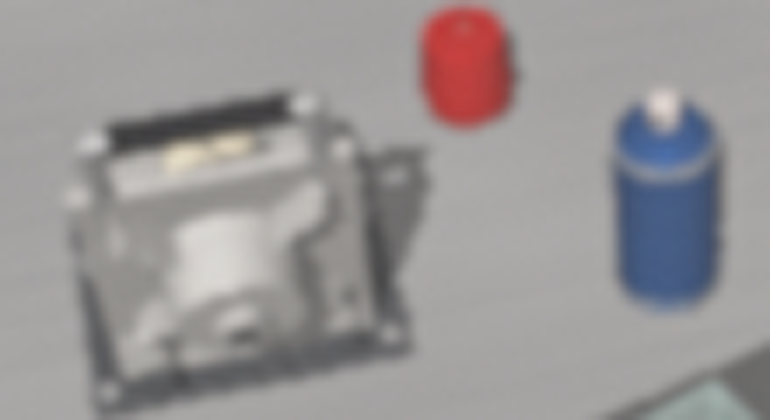

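Measurements agree (grip 75.7 mm long against 76, dowels 101 mm apart against 100, tray about 198 x 238). The candle is at about (0.481, -0.210). Next I move above it and look with the wrist camera.

>>> arm_command(
  deltas=[-0.0,0,-0.06,0.05,0.08,0,70,0,0,-0.12,0.1,0.155,0,70,0,0,-0.18,0.15,0.23,0,70,0,0,-0.22,0.19,0.3,0,70,0,0,-0.26,0.22,0.34,-0.01,70,0,0,-0.26,0.235,0.364,-0.03,70,0,0,-0.26,0.235,0.364,-0.04,70,0,0,-0.26,0.235,0.364,-0.04,70,0,0,-0.26,0.235,0.364,-0.04,70,0,0,-0.26,0.235,0.364,-0.04,70,0,0,-0.26,0.235,0.364,-0.04,70,0,0,-0.26,0.235,0.364,-0.04,70],
  force=15,
)

```text
clock: 1.3
position: [0.481, -0.2115, 0.2057]
ee_rot: [3.141, -0.007, -0.001]
force: [-0.6, -0.4, 0.4]
width: 0.764
gripper_force: 0.0
```

Run:
```python
from h import *
from scipy.spatial.transform import Rotation as Ro
s=sensors.observe();print(s["clock"],s["position"],s["joints"],Ro.from_rotvec(s["ee_rot"]).as_matrix().round(3))
im=optics.get_image("wrist");cv2.imwrite("pics/w1.png",im)
C=cam("wrist");print(C[0],-C[1].T@C[2]); print(proj("wrist",[.481,-.2095,.086],C))
np.savez("w1.npz",K=C[0],R=C[1],t=C[2])
```

```text
1.3 [ 0.48100273 -0.21151669  0.20571456] [ 0.36689636  0.31742167 -0.07010138  1.86241778  0.02756603  0.96305452
 -1.29056879] [[ 1.    -0.004 -0.001]
 [-0.004 -1.    -0.001]
 [-0.001  0.001 -1.   ]]
[[266.81295539   0.         255.48060424]
 [  0.         266.81295539 189.99907322]
 [  0.           0.           1.        ]] [ 0.55252789 -0.21117013  0.34547314]
[254.06273585 188.73917946]
```

View pics/w1.png

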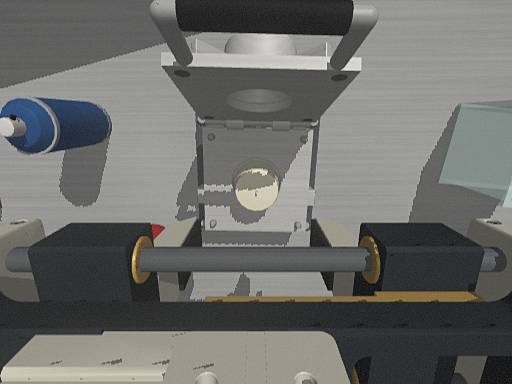

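The wrist view shows the candle's top disc at about (256,190), the grip mid at about (265,15), and clear space for the fingers. I'll refine both points.

Run:
```python
from h import *
d=np.load("w1.npz");C=(d["K"],d["R"],d["t"])
im=cv2.imread("pics/w1.png").astype(int)
b,g,r=im[...,0],im[...,1],im[...,2]
m=((r-b>18)).astype(np.uint8);m[:150]=0;m[215:]=0;m[:,:225]=0;m[:,290:]=0
x,y,w,h=cv2.boundingRect(m);print(x,y,w,h,m.sum())
(cx,cy),rad=cv2.minEnclosingCircle(cv2.findNonZero(m));print(cx,cy,rad)
print(plane("wrist",(cx,cy),.084,C))
k=(im.max(2)<70).astype(np.uint8);k[45:]=0;k[:,:165]=0;k[:,365:]=0
x,y,w,h=cv2.boundingRect(k);print(x,y,w,h)
for row in(3,15,25):
  c=np.flatnonzero(k[row]);print(row,c.min(),c.max(),plane("wrist",((c.min()+c.max())/2,row),.211,C))
for u,v in[(212,137),(304,139),(212,226),(297,225)]:print(plane("wrist",(u,v),.054,C))
# triangulate the grip centre? rays wrist row centre
c=cam("top");print("proj in wrist of grip from top",proj("wrist",[.598,-.2147,.211],C))
```

```text
235 168 44 43 1039
255.78440856933594 186.9495391845703 23.43287467956543
[ 0.48232504 -0.21124427  0.084     ]
165 0 200 45
3 176 352 [ 0.59971411 -0.21511225  0.211     ]
15 176 352 [ 0.59510993 -0.21513342  0.211     ]
25 165 350 [ 0.59120896 -0.21225215  0.211     ]
[ 0.53004023 -0.16440531  0.054     ]
[ 0.52752059 -0.2633755   0.054     ]
[ 0.42680112 -0.15944013  0.054     ]
[ 0.42766065 -0.25963544  0.054     ]
proj in wrist of grip from top [263.0432891    7.50168314]
```

>>> arm_command(
  deltas=[0,0,0,0,0,-0.03,70,0,0,0,0,0,-0.06,70,0,0,0,0,0,-0.09,70,0,0,0,0,0,-0.11,70,0,0,0,0,0,-0.122,70,0,0,0,0,0,-0.131,70,0,0,0,0,0,-0.132,70,0,0,0,0,0,-0.132,70,0,0,0,0,0,-0.132,70],
)

```text
clock: 2.25
position: [0.4823, -0.2106, 0.0746]
ee_rot: [3.141, -0.004, 0.002]
force: [-0.0, -0.5, 0.3]
width: 0.767
gripper_force: 0.0
```

>>> arm_command(
  deltas=[0,0,0,0,0,0,55,0,0,0,0,0,0,50,0,0,0,0,0,0,45,0,0,0,0,0,0,40,0,0,0,0,0,0,36,0,0,0,0,0,0,36,0,0,0,0,0,0,36,0,0,0,0,0,0,36],
  force=15,
)

```text
clock: 3.05
position: [0.4819, -0.2106, 0.074]
ee_rot: [3.141, -0.005, 0.001]
force: [-0.1, -1.8, 5.2]
width: 0.536
gripper_force: 15.2
```

Gripped at 49 mm, which fits the taper. Lifting slowly at first.

>>> arm_command(
  deltas=[0,0,0,0,0,0.004,36,0,0,0,0,0,0.01,36,0,0,0,0,0,0.02,36,0,0,0,0,0,0.035,36,0,0,0,0,0,0.055,36,0,0,0,0,0,0.08,36,0,0,0,0,0,0.105,36,0,0,0,0,0,0.125,36,0,0,0,0,0,0.13,36,0,0,0,0,0,0.13,36,0,0,0,0,0,0.13,36],
)

```text
clock: 4.15
position: [0.4811, -0.21, 0.2029]
ee_rot: [-3.141, 0.004, 0.002]
force: [0.7, -0.5, -1.2]
width: 0.538
gripper_force: 14.8
```

Run:
```python
from h import *
s=sensors.observe();print(s["clock"],s["position"],s["width"],s["gripper_force"],s["force"])
im=optics.get_image("wrist")
a=optics.get_image("scene")
o=np.zeros((384,512*1+0,3),np.uint8)
cv2.imwrite("pics/l1.png",np.hstack([im[120:300,170:350],cv2.resize(a[120:210,140:230],(180,180))]).repeat(2,0).repeat(2,1))
```

```text
4.15 [ 0.48110164 -0.2100003   0.20292305] 0.5378969326330673 14.846149561344646 [ 0.7045236  -0.50139599 -1.2345305 ]
```

View pics/l1.png

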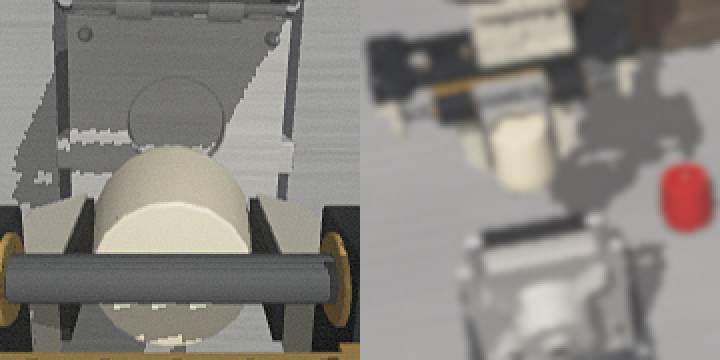

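The candle is held upright (crop centre (170,240)), clear of the cavity, and the can's top is below the path. Moving to the tray's near half.

>>> arm_command(
  deltas=[0,0,0,0,0.01,0,36,0,0,0,0,0.03,0,36,0,0,0,0,0.06,0,36,0,0,0,0,0.09,0,36,0,0,0,0,0.12,0,36,0,0,0,0,0.15,0,36,0,0,0,0,0.18,0,36,0,0,0,0,0.21,0,36,0,0,0,0.001,0.24,0,36,0,0,0,0.002,0.27,0,36,0,0,0,0.003,0.3,0,36,0,0,0,0.004,0.33,0,36,0,0,0,0.005,0.36,0,36,0,0,0,0.006,0.39,0,36,0,0,0,0.007,0.42,0,36,0,0,0,0.008,0.445,0,36,0,0,0,0.008,0.46,0,36,0,0,0,0.008,0.463,0,36,0,0,0,0.008,0.463,0,36,0,0,0,0.008,0.463,0,36],
)

```text
clock: 6.25
position: [0.4898, 0.2511, 0.2035]
ee_rot: [3.14, -0.007, -0.001]
force: [-0.3, 0.4, -1.4]
width: 0.535
gripper_force: 14.8
```

Run:
```python
from h import *
s=sensors.observe();print(s["clock"],s["position"],s["width"],s["gripper_force"],s["force"],s["joints"])
im=optics.get_image("wrist");C=cam("wrist")
for n,p in dict(t1=(.645,.364,.025),t2=(.631,.1265,.025),t3=(.436,.1367,.025),t4=(.448,.374,.025),drop=(.489,.2525,.004)).items():
  q=proj("wrist",p,C);print(n,q);cv2.circle(im,tuple(int(round(v)) for v in q),3,(0,255,0),-1)
cv2.imwrite("pics/w2.png",im)
```

```text
6.25 [0.4898111  0.25114619 0.2035264 ] 0.535373190251713 14.846929495688528 [-0.26149029  0.37232881 -1.38444626] [-0.37163491  0.37323351 -0.2649534   1.79362783  0.11531991  0.9906452
 -2.2577065 ]
t1 [149.58406172  33.98965563]
t2 [371.32629199  47.68332486]
t3 [345.94455119 216.96369521]
t4 [158.95615131 208.75209162]
drop [254.9946353  173.12776045]
```

View pics/w2.png

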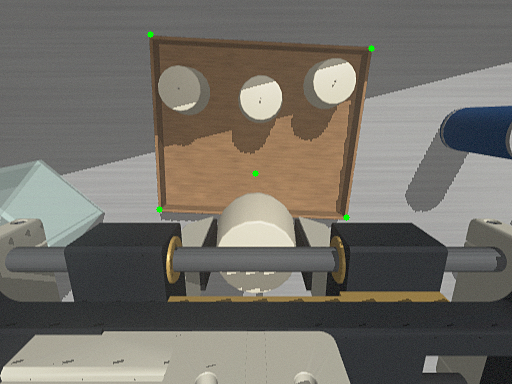

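The projected tray corners match the picture and the drop spot at (255,173) is clear. Lowering.

>>> arm_command(
  deltas=[0,0,0,0,0,-0.02,36,0,0,0,0,0,-0.05,36,0,0,0,0,0,-0.08,36,0,0,0,0,0,-0.11,36,0,0,0,0,0,-0.13,36,0,0,0,0,0,-0.145,36,0,0,0,0,0,-0.153,36,0,0,0,0,0,-0.156,36,0,0,0,0,0,-0.156,36,0,0,0,0,0,-0.156,36,0,0,0,0,0,-0.158,36,0,0,0,0,0,-0.16,36,0,0,0,0,0,-0.16,36,0,0,0,0,0,-0.16,36],
)

```text
clock: 7.7
position: [0.4897, 0.2527, 0.0438]
ee_rot: [3.142, -0.004, -0.0]
force: [0.6, -0.5, -1.0]
width: 0.534
gripper_force: 14.8
```

>>> arm_command(
  deltas=[0,0,0,0,0,-0.001,36,0,0,0,0,0,-0.002,36,0,0,0,0,0,-0.002,36,0,0,0,0,0,-0.002,36],
)

```text
clock: 8.1
position: [0.4897, 0.2528, 0.042]
ee_rot: [-3.142, 0.004, -0.0]
force: [-2.0, -1.2, 5.3]
width: 0.539
gripper_force: 15.2
```

It touches the floor (5 N). Releasing gently, then going up.

>>> arm_command(
  deltas=[0,0,0,0,0,0,52,0,0,0,0,0,0,56,0,0,0,0,0,0,60,0,0,0,0,0,0,66,0,0,0,0,0,0,70,0,0,0,0,0,0,70,0,0,0,0,0,0,70,0,0,0,0,0,0.02,70,0,0,0,0,0,0.05,70,0,0,0,0,0,0.09,70,0,0,0,0,0,0.13,70,0,0,0,0,0,0.17,70,0,0,0,0,0,0.21,70,0,0,0,0,0,0.25,70,0,0,0,0,0,0.27,70,0,0,0,0,0,0.27,70],
)

```text
clock: 9.7
position: [0.4909, 0.2536, 0.3152]
ee_rot: [-3.139, 0.004, -0.008]
force: [-0.2, -0.6, -0.5]
width: 0.758
gripper_force: 0.0
```

Run:
```python
from h import *
s=sensors.observe();print(s["clock"],s["position"],s["width"],s["gripper_force"],s["force"],s["joints"])
a=optics.get_image("scene");t=optics.get_image("wrist")
cv2.imwrite("pics/p1.png",np.hstack([cv2.resize(a[140:230,250:380],None,fx=3,fy=3),t[:270,100:420]]))
```

```text
9.7 [0.49085029 0.25362585 0.31523559] 0.7579072877123352 0.0 [-0.16749976 -0.58447116 -0.50087302] [-0.36173386  0.28188289 -0.27495969  1.63296615  0.08089608  1.23180833
 -2.22639288]
```

View pics/p1.png

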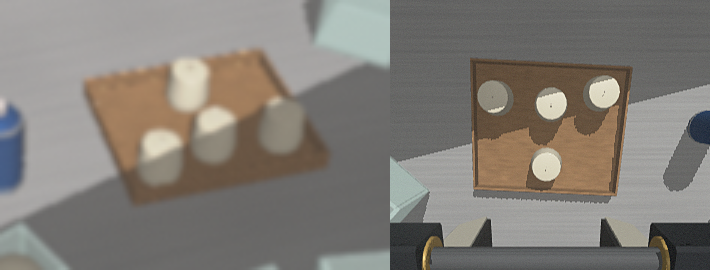

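All four candles stand upright in the tray: the new one at (545,165) in the right-hand picture, in the near half. Next I turn the gripper across the bar and try the final pose in free air.

>>> arm_command(
  deltas=[0,0,0.08,0,-0.02,0,60,0,0,0.16,-0.01,-0.06,0,60,0,0,0.25,-0.02,-0.1,0,60,0,0,0.33,-0.03,-0.14,0,60,0,0,0.41,-0.04,-0.18,0,60,0,0,0.5,-0.057,-0.22,0,60,0,0,0.58,-0.057,-0.26,0,60,0,0,0.66,-0.057,-0.3,0,60,0,0,0.75,-0.057,-0.34,0,60,0,0,0.83,-0.057,-0.38,0,60,0,0,0.91,-0.057,-0.42,0,60,0,0,0.985,-0.057,-0.45,0,60,0,0,0.985,-0.057,-0.467,0,60,0,0,0.985,-0.057,-0.467,0,60,0,0,0.985,-0.057,-0.467,0,60],
)

```text
clock: 11.3
position: [0.4321, -0.2137, 0.3104]
ee_rot: [-2.25, -2.189, 0.001]
force: [0.0, 0.4, 0.3]
width: 0.65
gripper_force: 0.0
```

>>> arm_command(
  deltas=[0,-0.08,0,0,0,-0.02,60,0,-0.16,0,0,0,-0.04,60,0,-0.24,0,0,0,-0.06,60,0,-0.32,0,0,0,-0.08,60,0,-0.4,0,0,0,-0.1,60,0,-0.45,0,0,0,-0.12,60,0,-0.5,0,0,0,-0.14,60,0,-0.5,0,0,0,-0.14,60,0,-0.5,0,0,0,-0.14,60,0,-0.5,0,0,0,-0.14,60],
)

```text
clock: 12.3
position: [0.433, -0.2061, 0.1828]
ee_rot: [1.866, 1.881, 0.681]
force: [0.6, 0.1, -0.2]
width: 0.65
gripper_force: 0.0
```

Run:
```python
from h import *
from scipy.spatial.transform import Rotation as Ro
s=sensors.observe();print(s["clock"],s["position"],s["force"],s["joints"].round(3),Ro.from_rotvec(s["ee_rot"]).as_matrix().round(3))
```

```text
12.3 [ 0.43296358 -0.206095    0.18281218] [ 0.60336324  0.09402544 -0.23989502] [ 1.404  0.255 -0.876  2.368 -1.131  0.221  1.672] [[-0.026  0.801  0.598]
 [ 0.998 -0.012  0.059]
 [ 0.054  0.598 -0.8  ]]
```

The arm only reaches about 37° of forward tilt, so I'll plan to finish near 30°, which means starting the grasp tilted about 20° back. Backing out first.

>>> arm_command(
  deltas=[0,0.08,0,0,0,0.03,40,0,0.16,0,0,0,0.06,40,0,0.24,0,0,0,0.09,40,0,0.32,0,0,0,0.12,40,0,0.4,0,0,0,0.14,40,0,0.48,0,0,0,0.15,40,0,0.5,0,0,0,0.15,40,0,0.5,0,0,0,0.15,40,0,0.5,0,0,0,0.15,40,0,0.5,0,0,0,0.15,40],
)

```text
clock: 13.3
position: [0.4341, -0.2067, 0.3319]
ee_rot: [-2.134, -2.105, 0.092]
force: [0.0, 0.0, -1.1]
width: 0.436
gripper_force: 0.0
```

```bash
cat >> h.py <<'E'
from scipy.spatial.transform import Rotation as Ro
def st():
    s=sensors.observe();R=Ro.from_rotvec(s["ee_rot"]).as_matrix()
    print(s["clock"],"pos",s["position"].round(4),"F",s["force"].round(1),"j",s["joints"].round(2),"tilt",np.degrees(np.arctan2(R[0,2],-R[2,2])).round(1),"z",R[:,2].round(3),"y",R[:,1].round(3),"w",s["width"]*91.8,s["gripper_force"])
E
python3 -c "from h import *;st()"
```

```text
13.3 pos [ 0.4341 -0.2067  0.3319] F [ 0.   0.  -1.1] j [ 0.62  0.26 -0.36  1.64  0.07  1.41  0.24] tilt -8.2 z [-0.143  0.058 -0.988] y [ 0.99  -0.009 -0.144] w 40.02630677992356 0.0
```

>>> arm_command(
  deltas=[-0.01,0.03,-0.002,0.03,0,0,40,-0.02,0.06,-0.005,0.06,0,0,40,-0.037,0.1,-0.01,0.09,0,0,40,-0.037,0.13,-0.01,0.12,-0.003,0,40,-0.037,0.13,-0.01,0.15,-0.006,0,40,-0.037,0.13,-0.01,0.18,-0.008,0,40,-0.037,0.13,-0.01,0.193,-0.008,-0.02,40,-0.037,0.13,-0.01,0.193,-0.008,-0.04,40,-0.037,0.13,-0.01,0.193,-0.008,-0.042,40,-0.037,0.13,-0.01,0.193,-0.008,-0.042,40,-0.037,0.13,-0.01,0.193,-0.008,-0.042,40],
)

```text
clock: 14.4
position: [0.6259, -0.217, 0.293]
ee_rot: [-2.08, -1.99, 0.358]
force: [-0.2, -0.2, 0.5]
width: 0.435
gripper_force: 0.0
```

Run:
```python
from h import *
st()
im=optics.get_image("wrist");C=cam("wrist");cv2.imwrite("pics/w3.png",im);np.savez("w3.npz",K=C[0],R=C[1],t=C[2])
s=sensors.observe();R=Ro.from_rotvec(s["ee_rot"]).as_matrix()
g=np.array([.598,-.2147,.211]);e=g-s["position"];print("grip in tool frame",R.T@e)
for dy in(-.038,0,.038):print(proj("wrist",g+[0,dy,0],C))
print(proj("wrist",s["position"],C))
```

```text
14.4 pos [ 0.6259 -0.217   0.293 ] F [-0.2 -0.2  0.5] j [ 0.36  0.71 -0.3   1.05  0.23  1.75  0.05] tilt -19.7 z [-0.338  0.004 -0.941] y [ 0.94  -0.043 -0.338] w 39.91031559547383 0.0
grip in tool frame [0.00191953 0.001101   0.08671293]
[259.75290854 238.07934923]
[258.12419    198.89282328]
[256.35081987 156.22601967]
[257.49789193 247.34822543]
```

View pics/w3.png

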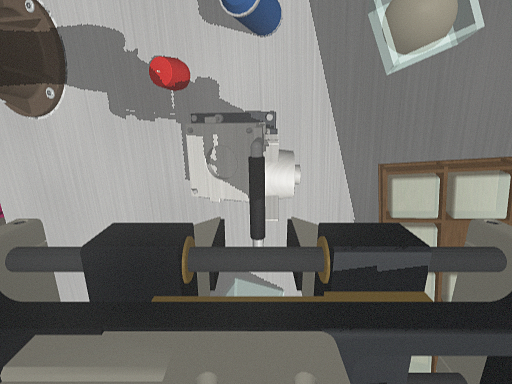

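The black bar spans (257,157) to (258,239), within about 2 px of the prediction and between the open fingers. Approaching along the tool axis.

>>> arm_command(
  deltas=[0,0,0.005,-0.007,0.001,-0.02,40,0,0,0.005,-0.014,0.002,-0.04,40,0,0,0.005,-0.02,0.002,-0.06,40,0,0,0.005,-0.025,0.002,-0.073,40,0,0,0.005,-0.028,0.002,-0.081,40,0,0,0.005,-0.028,0.002,-0.082,40,0,0,0.005,-0.028,0.002,-0.082,40,0,0,0.005,-0.028,0.002,-0.082,40],
)

```text
clock: 15.25
position: [0.599, -0.2146, 0.2102]
ee_rot: [-2.072, -1.999, 0.36]
force: [0.7, -0.1, -0.4]
width: 0.437
gripper_force: 0.0
```

```bash
python3 -c "from h import *;st()"
```

```text
15.25 pos [ 0.599  -0.2146  0.2102] F [ 0.7 -0.1 -0.4] j [ 0.39  0.71 -0.32  1.26  0.24  1.55  0.03] tilt -19.8 z [-0.338  0.001 -0.941] y [ 0.94  -0.036 -0.338] w 40.146679848307926 0.0
```

>>> arm_command(
  deltas=[0,0,0,0,0,0,32,0,0,0,0,0,0,26,0,0,0,0,0,0,20,0,0,0,0,0,0,16,0,0,0,0,0,0,8,0,0,0,0,0,0,5,0,0,0,0,0,0,5,0,0,0,0,0,0,5],
  force=25,
)

```text
clock: 16.05
position: [0.5974, -0.2145, 0.2096]
ee_rot: [-2.07, -1.997, 0.363]
force: [-4.8, 1.2, 4.3]
width: 0.145
gripper_force: 25.0
```

Run:
```python
from h import *
st()
# arc in mould frame, hinge from grip: deltas from q=1.85, mould yaw -1.3deg
f=lambda q:np.array([-166*np.cos(q)+5*np.sin(q),166*np.sin(q)+5*np.cos(q)])
q0=1.85
for q in np.r_[np.arange(1.8,.8,-.06),np.pi/4]:
  d=f(q)-f(q0);t=np.degrees(q0-q);print(round(q,3),(d/1000).round(4),"dy",round(d[0]/1000*np.tan(np.radians(-1.5)),4),"rigid",round(t/90,3),"wy@.82",round(-t*.82/90,3))
```

```text
16.05 pos [ 0.5974 -0.2145  0.2096] F [-4.8  1.2  4.3] j [ 0.39  0.71 -0.31  1.26  0.24  1.55  0.03] tilt -20.0 z [-0.342  0.001 -0.94 ] y [ 0.939 -0.036 -0.342] w 13.33245571572291 24.9941548705101
1.8 [-0.008   0.0023] dy 0.0002 rigid 0.032 wy@.82 -0.026
1.74 [-0.0177  0.0046] dy 0.0005 rigid 0.07 wy@.82 -0.057
1.68 [-0.0275  0.0063] dy 0.0007 rigid 0.108 wy@.82 -0.089
1.62 [-0.0374  0.0074] dy 0.001 rigid 0.146 wy@.82 -0.12
1.56 [-0.0473  0.0079] dy 0.0012 rigid 0.185 wy@.82 -0.151
1.5 [-0.0573  0.0077] dy 0.0015 rigid 0.223 wy@.82 -0.183
1.44 [-0.0672  0.007 ] dy 0.0018 rigid 0.261 wy@.82 -0.214
1.38 [-0.0771  0.0057] dy 0.002 rigid 0.299 wy@.82 -0.245
1.32 [-0.0869  0.0039] dy 0.0023 rigid 0.337 wy@.82 -0.277
1.26 [-0.0966  0.0014] dy 0.0025 rigid 0.376 wy@.82 -0.308
1.2 [-0.106  -0.0017] dy 0.0028 rigid 0.414 wy@.82 -0.339
1.14 [-0.1153 -0.0053] dy 0.003 rigid 0.452 wy@.82 -0.371
1.08 [-0.1244 -0.0094] dy 0.0033 rigid 0.49 wy@.82 -0.402
1.02 [-0.1332 -0.0141] dy 0.0035 rigid 0.528 wy@.82 -0.433
0.96 [-0.1417 -0.0193] dy 0.0037 rigid 0.567 wy@.82 -0.465
0.9 [-0.1498 -0.0251] dy 0.0039 rigid 0.605 wy@.82 -0.496
0.84 [-0.1576 -0.0312] dy 0.0041 rigid 0.643 wy@.82 -0.527
0.785 [-0.1644 -0.0373] dy 0.0043 rigid 0.678 wy@.82 -0.556
```

Bar gripped (13.3 mm opening, 25 N). First part of the swing, along the hinge arc.

>>> arm_command(
  deltas=[0,-0.013,0,-0.004,0,0.001,5,0,-0.026,0,-0.008,0,0.002,5,0,-0.041,0,-0.013,0,0.0035,5,0,-0.057,0,-0.0177,0,0.0046,5,0,-0.073,0,-0.0226,0.001,0.0055,5,0,-0.089,0,-0.0275,0.001,0.0063,5,0,-0.104,0,-0.0325,0.001,0.007,5,0,-0.12,0,-0.0374,0.001,0.0074,5,0,-0.136,0,-0.0424,0.001,0.0077,5,0,-0.151,0,-0.0473,0.001,0.0079,5,0,-0.167,0,-0.0523,0.001,0.0079,5,0,-0.183,0,-0.0573,0.0015,0.0077,5,0,-0.183,0,-0.0573,0.0015,0.0077,5,0,-0.183,0,-0.0573,0.0015,0.0077,5],
  force=30,
)

```text
clock: 17.45
position: [0.5413, -0.2129, 0.2175]
ee_rot: [-2.23, -2.152, 0.064]
force: [1.3, 0.6, 3.6]
width: 0.141
gripper_force: 30.0
```

```bash
python3 -c "from h import *;st()"
```

```text
17.45 pos [ 0.5413 -0.2129  0.2175] F [1.3 0.6 3.6] j [ 0.54  0.45 -0.38  1.65  0.19  1.14  0.07] tilt -3.4 z [-0.058  0.001 -0.998] y [ 0.998 -0.036 -0.058] w 12.977915497920316 29.990418255329132
```

Forces are low. Continuing to about 1.02 rad.

>>> arm_command(
  deltas=[0,-0.015,0,-0.005,0,-0.0003,5,0,-0.031,0,-0.0099,0,-0.0007,5,0,-0.046,0,-0.0149,0,-0.0013,5,0,-0.062,0,-0.0198,0.0005,-0.002,5,0,-0.078,0,-0.0247,0.0005,-0.0028,5,0,-0.094,0,-0.0296,0.001,-0.0038,5,0,-0.11,0,-0.0345,0.001,-0.005,5,0,-0.125,0,-0.0393,0.001,-0.0063,5,0,-0.14,0,-0.044,0.001,-0.0078,5,0,-0.156,0,-0.0487,0.0013,-0.0094,5,0,-0.172,0,-0.0534,0.0015,-0.0111,5,0,-0.188,0,-0.058,0.0015,-0.013,5,0,-0.203,0,-0.0626,0.0018,-0.015,5,0,-0.219,0,-0.0671,0.0018,-0.0171,5,0,-0.235,0,-0.0716,0.002,-0.0194,5,0,-0.25,0,-0.0759,0.002,-0.0218,5,0,-0.25,0,-0.0759,0.002,-0.0218,5,0,-0.25,0,-0.0759,0.002,-0.0218,5],
)

```text
clock: 19.25
position: [0.4648, -0.2108, 0.1955]
ee_rot: [2.08, 2.008, 0.35]
force: [-6.5, 3.5, 11.3]
width: 0.142
gripper_force: 30.0
```

```bash
python3 -c "from h import *;st()"
```

```text
19.25 pos [ 0.4648 -0.2108  0.1955] F [-6.5  3.5 11.3] j [ 0.85  0.21 -0.5   2.13 -0.04  0.52  0.37] tilt 19.0 z [ 0.326  0.002 -0.945] y [ 0.945 -0.035  0.326] w 13.005699977390373 30.00735729932785
```

>>> arm_command(
  deltas=[0,-0.015,0,-0.0045,0,-0.002,5,0,-0.032,0,-0.0088,0,-0.0045,5,0,-0.048,0,-0.0131,0,-0.0072,5,0,-0.063,0,-0.0172,0,-0.0103,5,0,-0.078,0,-0.0212,0,-0.0133,5,0,-0.094,0,-0.025,0,-0.0164,5,0,-0.109,0,-0.0286,0,-0.0195,5,0,-0.123,0,-0.032,0,-0.0225,5,0,-0.123,0,-0.032,0,-0.0225,5,0,-0.123,0,-0.032,0,-0.0225,5,0,-0.123,0,-0.032,0,-0.0225,5],
)

```text
clock: 20.35
position: [0.4328, -0.2098, 0.1722]
ee_rot: [1.964, 1.898, 0.531]
force: [-2.5, 4.2, 1.8]
width: 0.143
gripper_force: 30.0
```

Run:
```python
from h import *
from scipy.optimize import least_squares
st()
s=sensors.observe();R=Ro.from_rotvec(s["ee_rot"]).as_matrix()
# history of TCP: (x,z,tool tilt deg); fixed hinge z, unknown hinge x and bar offset b in the tool (along closing, along fingers)
H=np.array([[.5974,.2096,-20.0],[.5413,.2175,-3.4],[.4648,.1955,19.0],[s["position"][0],s["position"][2],np.degrees(np.arctan2(R[0,2],-R[2,2]))]])
def bar(p):
    t=np.radians(H[:,2]);return H[:,0]+p[1]*np.sin(t)+p[2]*np.cos(t),H[:,1]-p[1]*np.cos(t)+p[2]*np.sin(t)
def q(p):
    x,z=bar(p);return np.arctan2(z-.05,p[0]-x)-np.arctan2(5,166)
def f(p):
    x,z=bar(p);return np.r_[(np.hypot(x-p[0],z-.05)-.16608)/.001,(q(p)[0]-1.85)/.01,(p[0]-.5478)/.0015,p[1]/.002,p[2]/.0007]
r=least_squares(f,[.5478,0,0]);print(r.x,f(r.x).round(2),q(r.x),np.degrees(q(r.x)))
cv2.imwrite("pics/top1.png",optics.get_image("top"));cv2.imwrite("pics/w4.png",optics.get_image("wrist"))
```

```text
20.35 pos [ 0.4328 -0.2098  0.1722] F [-2.5  4.2  1.8] j [ 1.25  0.23 -0.81  2.33 -0.39  0.2   0.82] tilt 30.0 z [ 0.501  0.004 -0.866] y [ 0.865 -0.035  0.5  ] w 13.12888402450693 30.0097918510437
[5.47209101e-01 1.21251300e-03 1.37870613e-04] [ 0.01  0.3  -0.08  0.08 -0.41 -0.39  0.61  0.2 ] [1.84587743 1.50555789 1.02483087 0.78737191] [105.7609864   86.26211268  58.71848364  45.11308735]
```

The fit puts the lid at 45.1°, with 1 mm or less of residual. I'll hold for a moment, check steadiness, and check numerically that the loose things and the candles have not moved.

>>> arm_command(
  deltas=[0,0,0,0,0,0,5,0,0,0,0,0,0,5,0,0,0,0,0,0,5,0,0,0,0,0,0,5,0,0,0,0,0,0,5],
)

```text
clock: 20.95
position: [0.4329, -0.2098, 0.1723]
ee_rot: [1.963, 1.899, 0.531]
force: [-2.5, 4.8, 1.7]
width: 0.142
gripper_force: 30.0
```

Run:
```python
from h import *
st();print("dq",np.abs(sensors.observe()["dq"]).max())
a=cv2.imread("pics/top0.png").astype(int);b=optics.get_image("top").astype(int)
for n,(x,y,w,h) in dict(can=(248,180,24,26),red=(266,230,22,20),vase0=(72,198,58,50),vase1=(384,180,50,45),vase2=(254,120,34,36),done=(150,165,72,30)).items():
    d=np.abs(a-b).max(2)[y:y+h,x:x+w];print(n,(d>40).mean().round(3))
m=((b[...,2]-b[...,0]>10)&(b.min(2)>130)).astype(np.uint8);m[:190]=0;m[225:]=0;m[:,:150]=0;m[:,225:]=0
c=cv2.findNonZero(m);print(len(c));print(plane("top",cv2.minEnclosingCircle(c)[0],.052),cv2.minEnclosingCircle(c)[1])
```

```text
20.95 pos [ 0.4329 -0.2098  0.1723] F [-2.5  4.8  1.7] j [ 1.25  0.23 -0.81  2.33 -0.39  0.2   0.82] tilt 30.0 z [ 0.501  0.004 -0.866] y [ 0.865 -0.035  0.5  ] w 13.024265749816148 30.0077623128891
dq 0.0014876380693269787
can 0.0
red 0.011
vase0 0.0
vase1 0.0
vase2 0.0
done 0.0
156
[0.49541958 0.19373501 0.052     ] 24.192922592163086
```

Steady, and nothing else has moved. The last candle mask also picked up other pixels, but the picture after release showed it standing upright. Handing in.

```bash
python3 -c "
from cell import arm
print(arm.sign_off())"
```

```text
the job is handed in; nothing more can be done
None
```

The candle stands upright in the tray's empty near half, the arm is holding the mould's top half steady by its handle at about 45° from shut, and the job is handed in at about 21 s; nothing else showed signs of having moved.

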